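# Slide the drying brush round the bent rail to its stop

## Task

The brush carrier hangs near one end post of the bent drying rail. Slide its ring along the wire and round both bends until it meets the bumper of the brass stop collar, and press it lightly home so that you feel the contact, without straining the ring against the wire and without shifting the stop, which is only lightly clamped. Then let go and leave the brush hanging still at the stop, with the ink bottle, jar and tape roll left where they are.

Things in the scene. Friction and masses are not known exactly. Their poses are not given: they have to be found in the camera images.
- rail: Fixed drying rail: a level steel wire, 8 mm thick, bent by hand to a Z in plan, its ends turned down as posts into a wooden baseboard 450 x 250 x 18 mm. Origin: on the table under the start post; z up, x along the first leg. Centreline level at z = 215 mm. First leg: from (0,0) along +x to (110,0) mm. Nothing stands above the wire but the stop's thumbscrew.
- bend1 (a point): End of the first bend, on the wire's centreline: (149.0,-22.5) mm in the rail's frame, axes as the rail's. The first bend turns 60 deg right, radius 45 mm, centre (110,-45). From here on the wire differs from rail to rail: a straight middle leg, heading 48 to 72 deg right of the rail's x, 38 to 62 mm long, then a bend to the left, radius 45 mm, into the straight far leg.
- carrier: Brush carrier, 50 to 100 g, loose on the wire: white plastic block ring, 18 mm long, 33 high, slippery square bore 13 mm, flat cheeks (24 high) 40 mm apart outside, to pinch from above across the wire; a brush hangs 157 mm below. Origin: bore centre, 2.5 mm under the centreline as it hangs; x along the bore, +x face leads to the stop; z up. Starts 55 to 85 mm along the first leg, x along it.
- stop: Brass stop collar on the far leg, 26 mm across, 14 mm long, thumbscrew to 22 mm above the centreline. Friction-held: slips at about 12 N. A black bumper sleeve, 21 mm across, fixed in its near face, stands out 2 to 16 mm (varies): the ring stops on that. Origin: on the centreline at the collar's near face; x along the far leg to the end post; over 45 mm of straight wire before it.
- ink: Ink bottle, bystander: amber, 44 mm in diameter, 75 mm tall, standing on the baseboard beside the first leg, on the side away from the robot. Origin: centre of its underside.
- jar: Empty glass jar, bystander: 60 mm in diameter, 70 mm tall, standing on the baseboard beside the far leg, on the robot's side. Origin: centre of its underside.
- tape: Roll of paper tape, bystander: 90 mm outside, 24 mm tall, lying flat on the table beyond the baseboard. Origin: centre of its underside.
Things that resemble listed ones, but are neither listed nor needed, are in the scene too. There is more than one size of the carrier; the one meant has the size given above.

How it is judged:
On the way, in this order (a step that is already met when the one before it is completed fails the run):
1. the ring has come round the first bend (x of carrier in the frame of rail above 0.15 m and y of carrier in the frame of rail below -0.03 m), for 0.05 s.
2. the ring has come round the second bend on to the far leg, within 40 mm of the stop (x of carrier in the frame of stop above -0.04 m and angle between the x axis of carrier and the x axis of stop, either way round below 0.35 rad), for 0.05 s.
3. the ring is pressed lightly (over 2 N) home against the stop (contact force between carrier and stop above 2 N and x of carrier in the frame of stop above -0.0265 m), for 0.2 s.
At the end, for the whole second after the job is handed in: The carrier hangs upright (within 0.3 rad) and still (under 20 mm/s) on the far leg with its leading face at the bumper (0.5 to 17.5 mm before the collar's near face); the stop stands within 2.5 mm of where it was; ink bottle, jar and tape are within 15 mm of where they were (x of carrier in the frame of stop between -0.0265 and -0.0095 m and distance of stop from where it was at the start of the episode below 0.0025 m and angle between carrier's own z axis and vertical below 0.3 rad and linear speed of carrier below 0.02 m/s and distance of each of ink, jar, tape from where it was at the start of the episode below 0.015 m); the robot touches nothing.
It fails at once if the ring is strained against the wire or rammed into the stop (over 25 N) (contact force between carrier and rail above 25 N).
It fails at once if the stop is shifted by more than 2.5 mm (distance of stop from where it was at the start of the episode above 0.0025 m).
It fails at once if a bystander is moved (distance of any of ink, jar, tape from where it was at the start of the episode above 0.015 m).
It also fails if it takes over 72 s, if anything falls off the work surface, if the arm or the gripper's body presses on something with over 40 N, if the wrist force passes 120 N, or if a joint passes its speed limit or range.

## Robot

A 7-joint arm with a two-finger parallel gripper is mounted at the origin on the work surface. World frame = base frame: x ahead of the robot, y to its left, z up, the work surface at z = 0. Lengths are in m, angles in rad, forces in N, time in s.
With the tool pointing down it reaches from about 0.4 to 0.85 m from the base axis. Payload 4.4 kg.
Tool frame: the origin (TCP) lies between the finger pads; the fingertips stand ahead of it and the grasp point (between the pads) lies 8 mm behind it (ctrl.finger_overhang is the z of the fingertips in the tool frame, in m); z points along the fingers, y is the line along which they close (so a half turn about z gives the same grasp; the last joint's range is limited). The gripper opens to 94 mm and grips with 3 to 60 N. Pads are 16 mm wide; open, the fingers measure 119 mm over their backs; the gripper's body (75 mm by 177 mm) begins 78 mm behind the grasp point.
Start: joints at [1.204, 0.628, 0.038, 1.517, -0.027, 0.996, -0.02], TCP at [0.193, -0.621, 0.216] pointing down, gripper open.
Joint ranges: [-3.06, 3.06], [-0.37, 2.12], [-1.25, 1.32], [0.18, 2.47], [-1.1, 4.24], [0.23, 1.98], [-2.94, 2.94]. Speed limits (rad/s): [2.57, 2.57, 3.14, 3.14, 3.14, 3.14, 3.14].

## Interface

Orientations are given as a rotation vector (axis times angle).
In Python, from cell import ctrl gives the robot as it stands.
- The arm moves only by the shell command python3 -m handwheel 'ROWS' [FORCE]. ROWS is a JSON list of rows, 1 to 8 of them, each of 7 numbers: the finger opening in m, then dx, dy, dz in parts of the range, where 1.0 means 1 m, then a rotation vector rx, ry, rz in fractions of the full range, 1 being pi rad; each row is the pose to reach, as a shift and turn from the pose commanded when the command began, along the tool's axes at that moment; what a row does not reach only later rows make up. A row lasts 1/10 s, in which the tool goes at most 0.05 m and 0.15 rad, less where a joint would pass 70% of its speed; a pose out of reach is approached as far as the arm can. The fingers move at their own pace and stop on an object; FORCE is the grip in N (left out, the last holds). Time passes only in rows, so rows that do not move let the fingers close. It prints the time, the measured TCP pose, the force, the opening and the grip force at its end. Input that does not fit is refused with a message, and nothing moves.
- ctrl.sense(): the state, without advancing time (a new reading comes with each control period).
- ctrl.snapshot(name): name is "scene" or "top"; returns a dict with "frame" (384x512x3 uint8, blue, green, red), "vertical_fov" (degrees; the focal length in pixels is half the picture's height over the tangent of half this angle, whatever the lens; pixels are square), "cx", "cy" (the principal point, pixels), "position" and "orientation" of the camera in the world. Camera axes: x right, y up, looking along -z (the intrinsics and any distortion apply to the point x, -y, -z); pixel columns grow to the right and rows downward; lengths in m; the calibration is good to about 2 mm. A picture is of the moment at which its call begins. There is no depth.
- ctrl.finish_job(): hands the job in; it is judged then, once.
The state is a dict: "clock": time; "joints": joint angles; "dq": joint speeds; "effort": joint torques, N m; "ee_pos": TCP position; "orientation": TCP orientation; "contact_force": force on the tool from outside, world axes, zero at the start; "moment": the same for the moment, N m; "finger_gap": finger opening in m; "gripper_force": force on a finger pad.
Only numpy, scipy, OpenCV 4.12 (cv2) and the standard library are available. Lean on these libraries where they do the work, as an engineer would, in place of code of your own. Each camera call takes 0.05 s, during which the arm holds its last target. There are 200 camera calls.

## Working session

There is one attempt and no reset: what is moved stays moved. The work goes in short steps, Python scripts to look and compute and a shell command to move; the robot and the scene stay as the last step left them, time stands still between calls to the robot, and variables do not carry over. Pictures are saved under pics/ and viewed, at most 10 in all, crops included, and the job is handed in when it is done.

```bash
mkdir -p pics; ls; python3 - <<'E'
from cell import ctrl
import cv2
for n in("scene","top"):
    s=ctrl.snapshot(n); cv2.imwrite(f"pics/{n}0.png",s["frame"])
    print({k:v for k,v in s.items() if k!="frame"})
print(ctrl.sense(), ctrl.finger_overhang)
E
```

```text
pics
{'vertical_fov': 53.13863196098777, 'cx': 250.8035796761397, 'cy': 190.50902492429017, 'position': array([ 1.06010383, -0.33893464,  0.9200782 ]), 'orientation': array([0.58535931, 0.37536116, 1.15440932])}
{'vertical_fov': 53.899860415854896, 'cx': 254.13437200998047, 'cy': 193.28623392328092, 'position': array([ 0.34623561, -0.11000116,  1.01768196]), 'orientation': array([ 0.1449426 , -0.12900711, -1.55510507])}
{'clock': 0.1, 'joints': array([ 1.20422187,  0.62922215,  0.03846292,  1.51824425, -0.02698673,
        0.99628285, -0.02000749]), 'dq': array([ 0.00053379, -0.00257122,  0.00089584, -0.00374669, -0.00057529,
       -0.00100953,  0.0003564 ]), 'effort': array([ 4.31467546e-03, -5.50791049e+01,  1.14833482e+00, -1.87116373e+01,
       -5.19883737e-02,  1.92093226e-02,  5.06957122e-05]), 'ee_pos': array([ 0.19241826, -0.62027829,  0.21567439]), 'orientation': array([-3.10454159e+00, -4.70412368e-01,  4.40862078e-04]), 'contact_force': array([-0.29751802, -0.46288923, -0.18012047]), 'moment': array([-0.04464579, -0.03319168, -0.01318258]), 'gripper_force': 0.0, 'finger_gap': 0.0937497058933391} 0.011
```

View pics/scene0.png

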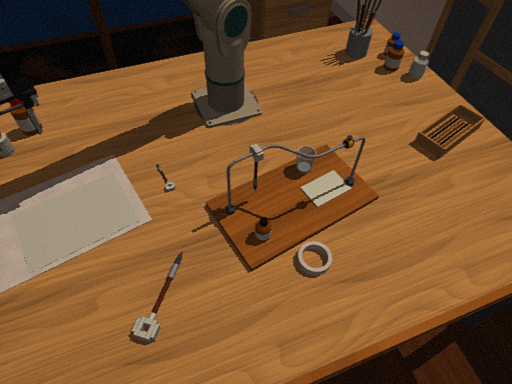

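View pics/top0.png

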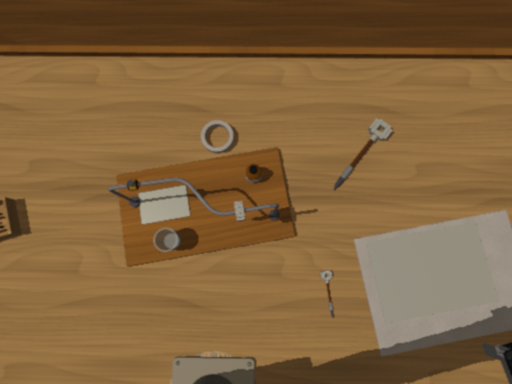

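Scene view: carrier at about (257,153) on the first leg, stop at (349,143). Top view: start post (275,210), carrier (239,211), stop (133,185), ink (254,173), jar (167,240), tape (217,137). Next I'll crop closer and rectify onto the wire plane.

```bash
cat > h.py <<'E'
import numpy as np, cv2
from scipy.spatial.transform import Rotation as R
def K(s):
    h=s["frame"].shape[0]; f=h/2/np.tan(np.radians(s["vertical_fov"])/2)
    return f
def ray(s,uv):
    uv=np.atleast_2d(uv).astype(float); f=K(s)
    d=np.c_[(uv[:,0]-s["cx"])/f,-(uv[:,1]-s["cy"])/f,-np.ones(len(uv))]
    return R.from_rotvec(s["orientation"]).apply(d)
def onplane(s,uv,z):
    d=ray(s,uv); p=s["position"]; return p+d*((z-p[2])/d[:,2])[:,None]
def proj(s,P):
    c=R.from_rotvec(s["orientation"]).inv().apply(np.atleast_2d(P)-s["position"]); f=K(s)
    return np.c_[s["cx"]+f*c[:,0]/-c[:,2], s["cy"]-f*c[:,1]/-c[:,2]]
E
python3 - <<'E'
from cell import ctrl
from h import *
import pickle
S={n:ctrl.snapshot(n) for n in("scene","top")}; pickle.dump(S,open("s0.pkl","wb"))
t=S["top"]["frame"][165:225,100:300]; cv2.imwrite("pics/tc.png",cv2.resize(t,None,fx=4,fy=4,interpolation=cv2.INTER_CUBIC))
t=S["scene"]["frame"][125:225,200:390]; cv2.imwrite("pics/sc.png",cv2.resize(t,None,fx=4,fy=4,interpolation=cv2.INTER_CUBIC))
uv=[(275,207),(239,211),(133,185),(112,189)]
print(onplane(S["top"],uv,.215)); 
print(onplane(S["scene"],[(230,160),(257,150),(349,143),(363,139)],.215))
E
```

```text
[[ 0.45849482 -0.14604619  0.215     ]
 [ 0.44901245 -0.06901229  0.215     ]
 [ 0.50338366  0.16253636  0.215     ]
 [ 0.49406653  0.20764862  0.215     ]]
[[ 0.45439786 -0.14043251  0.215     ]
 [ 0.44651503 -0.06534603  0.215     ]
 [ 0.50713671  0.16605534  0.215     ]
 [ 0.507344    0.20787463  0.215     ]]
```

View pics/tc.png

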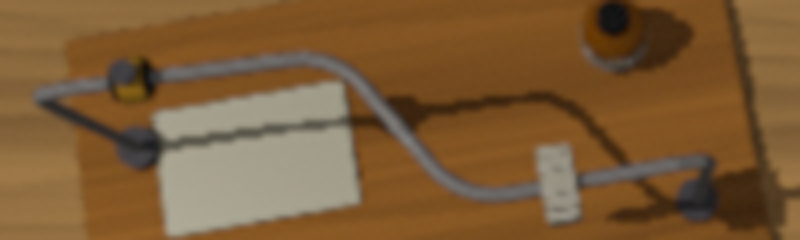

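View pics/sc.png

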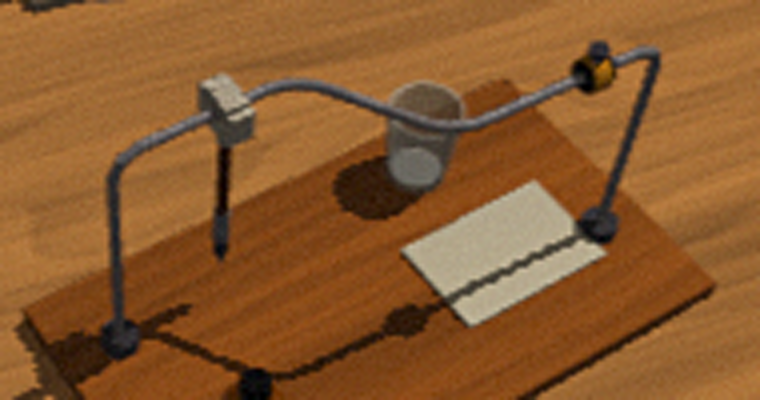

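The crops show the wire as a grey Z. In the top crop (4x, offset 100,165) the carrier is at (558,183), the stop collar at about (138,79) with a black bumper on its right side to about x=152, and the start corner at (708,160). Next I'll trace the wire by mask and fit the legs.

```bash
python3 - <<'E'
from h import *
import pickle
S=pickle.load(open("s0.pkl","rb")); s=S["top"]
hsv=cv2.cvtColor(s["frame"],cv2.COLOR_BGR2HSV).astype(int)
m=(hsv[...,1]<90)&(hsv[...,2]>70)&(hsv[...,2]<175)
# guide polyline (full px) from the crop
g=np.array([(708,160),(600,177),(480,195),(440,170),(400,125),(350,75),(310,60),(165,75),(40,95)])/4+[100,165]
d=cv2.distanceTransform(1-cv2.polylines(np.zeros(m.shape,np.uint8),[g.round().astype(int).reshape(-1,1,2)],False,1),cv2.DIST_L2,3)
v,u=np.nonzero(m&(d<4)); P=onplane(s,np.c_[u,v],.215)[:,:2]
def fit(a,b,w=.012):
    a,b=[onplane(s,np.array(x)/4+[100,165],.215)[0,:2] for x in(a,b)]
    t=(b-a)/np.linalg.norm(b-a); n=np.array([-t[1],t[0]]); q=P-a
    k=(q@t>0)&(q@t<np.linalg.norm(b-a))&(abs(q@n)<w); vx=cv2.fitLine(P[k].astype(np.float32),cv2.DIST_HUBER,0,1e-4,1e-4).ravel()
    dd=vx[:2]*np.sign(vx[:2]@t); print(k.sum(),"pt",vx[2:],"dir",dd,np.degrees(np.arctan2(*dd)), "rms",np.std((P[k]-vx[2:])@[-dd[1],dd[0]]))
    return vx[2:],dd
L1=fit((690,163),(585,180)); L1b=fit((535,187),(500,192)); L2=fit((425,155),(375,97)); L3=fit((270,64),(165,75)); L3b=fit((105,85),(50,94))
# two-view check of key points
for n,a,b in[("corner0",(708,160),(112,170)),("end",(40,95),(655,52))]:
    ua=np.array(a)/4+[100,165]; ub=np.array(b)/4+[200,125]
    d1=ray(S["top"],ua)[0];d2=ray(S["scene"],ub)[0];p1=S["top"]["position"];p2=S["scene"]["position"]
    l=np.linalg.lstsq(np.c_[d1,-d2],p2-p1,rcond=None)[0]; print(n,p1+l[0]*d1,p2+l[1]*d2)
for n,px,z in[("carrier topface",[(558,183)],.229),("carrier ends",[(540,186),(577,181)],.229),("carrier cheeks",[(553,146),(563,222)],.229),("collar L/R,bumper R",[(120,80),(145,76),(153,76)],.215),("start corner",[(708,160)],.215)]:
    print(n,onplane(s,np.array(px)/4+[100,165],z)[:,:2])
E
```

```text
95 pt [ 0.45746264 -0.11069325] dir [-0.18595396  0.98255843] -10.716755722522096 rms 0.0024825066318481595
29 pt [ 0.44554067 -0.04723248] dir [-0.15406106  0.98806131] -8.862345293401804 rms 0.0021652392679007877
76 pt [0.4793089  0.01766874] dir [0.7252515  0.68848401] 46.489774293018414 rms 0.00248780636377051
90 pt [0.51121026 0.11601949] dir [-0.14721712  0.98910421] -8.46568903182514 rms 0.002213225038708779
51 pt [0.5002564  0.19208364] dir [-0.16102836  0.9869498 ] -9.266590476824167 rms 0.002357139687295178
corner0 [ 0.46472901 -0.15096621  0.20221575] [ 0.46509095 -0.14984204  0.20221186]
end [0.49651855 0.21627263 0.20447134] [0.49755586 0.21892873 0.20572871]
carrier topface [[ 0.4477612  -0.07076965]]
carrier ends [[ 0.44606809 -0.06132878]
 [ 0.44893078 -0.08075023]]
carrier cheeks [[ 0.46742143 -0.06775468]
 [ 0.42721981 -0.07377791]]
collar L/R,bumper R [[0.50331605 0.16907647]
 [0.50567195 0.15559995]
 [0.50571692 0.15123906]]
start corner [[ 0.46287136 -0.15032399]]
```

```bash
cat >> h.py <<'E'
def delta(st,p,yaw):
    """tool-axis shift and turn from pose st to world p, tool down, tool x at world yaw (deg)"""
    R0=R.from_rotvec(st["orientation"]); y=np.radians(yaw)
    R1=R.from_matrix(np.array([[np.cos(y),np.sin(y),0],[np.sin(y),-np.cos(y),0],[0,0,-1.]]))
    return np.r_[R0.inv().apply(np.array(p)-st["ee_pos"]),(R0.inv()*R1).as_rotvec()].round(4)
def show(st):
    x=R.from_rotvec(st["orientation"]).as_matrix()
    F=x.T@st["contact_force"]
    print("t %.2f p"%st["clock"],st["ee_pos"].round(4),"yaw %.1f tilt %.3f"%(np.degrees(np.arctan2(x[1,0],x[0,0])),np.arccos(-x[2,2])),"F tool",F.round(2),"Fw",st["contact_force"].round(2),"gap %.4f gf %.1f"%(st["finger_gap"],st["gripper_force"]))
E
python3 - <<'E'
from cell import ctrl
from h import *
s=ctrl.sense(); show(s); print(delta(s,[.449,-.0708,.28],100.6))
E
```

```text
t 0.20 p [ 0.1925 -0.6204  0.2159] yaw 17.2 tilt 0.001 F tool [ 0.65 -0.43  0.42] Fw [ 0.5   0.6  -0.42] gap 0.0939 gf 0.0
[ 4.078e-01 -4.490e-01 -6.360e-02 -9.000e-04 -8.000e-04 -1.455e+00]
```

Units first: turns go in shares of pi rad. So -0.8 rad is -0.2546.

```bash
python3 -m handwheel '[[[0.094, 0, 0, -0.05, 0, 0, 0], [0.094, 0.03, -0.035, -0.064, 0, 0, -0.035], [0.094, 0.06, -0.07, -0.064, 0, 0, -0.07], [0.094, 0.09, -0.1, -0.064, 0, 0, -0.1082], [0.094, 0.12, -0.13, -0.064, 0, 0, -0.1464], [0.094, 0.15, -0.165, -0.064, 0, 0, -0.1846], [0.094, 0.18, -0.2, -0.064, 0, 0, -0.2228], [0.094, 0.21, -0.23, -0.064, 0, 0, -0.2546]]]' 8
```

```text
refused: ROWS must be a list of rows, each a list of 7 numbers. Nothing was moved.
```

Nothing moved. I misread the format; it is a list of rows, each a list of 7 numbers. Resending.

```bash
python3 -m handwheel '[[0.094, 0, 0, -0.05, 0, 0, 0], [0.094, 0.03, -0.035, -0.064, 0, 0, -0.035], [0.094, 0.06, -0.07, -0.064, 0, 0, -0.07], [0.094, 0.09, -0.1, -0.064, 0, 0, -0.1082], [0.094, 0.12, -0.13, -0.064, 0, 0, -0.1464], [0.094, 0.15, -0.165, -0.064, 0, 0, -0.1846], [0.094, 0.18, -0.2, -0.064, 0, 0, -0.2228], [0.094, 0.21, -0.23, -0.064, 0, 0, -0.2546]]' 8
python3 - <<'E'
from cell import ctrl
from h import *
s=ctrl.sense(); show(s); print(s["joints"].round(2)); print(delta(s,[.449,-.0708,.28],100.6))
E
```

```text
clock: 1.0
ee_pos: [0.3253, -0.3368, 0.2806]
orientation: [-2.674, -1.649, 0.0]
contact_force: [0.9, 0.5, 0.3]
finger_gap: 0.0938
gripper_force: 0.0
t 1.00 p [ 0.3253 -0.3368  0.2806] yaw 63.3 tilt 0.000 F tool [ 0.87  0.54 -0.26] Fw [0.87 0.54 0.26] gap 0.0938 gf 0.0
[ 0.91  0.3  -0.22  1.91  0.08  0.94  0.19]
[ 2.932e-01 -8.700e-03  6.000e-04 -2.000e-04 -1.000e-04 -6.503e-01]
```

Converted, -0.65 rad is -0.2069.

```bash
python3 -m handwheel '[[0.094, 0.045, 0, 0, 0, 0, -0.0318], [0.094, 0.09, -0.002, 0, 0, 0, -0.0637], [0.094, 0.135, -0.004, 0, 0, 0, -0.0955], [0.094, 0.18, -0.005, 0, 0, 0, -0.1273], [0.094, 0.225, -0.007, 0, 0, 0, -0.1592], [0.094, 0.265, -0.008, 0, 0, 0, -0.191], [0.094, 0.293, -0.0087, 0, 0, 0, -0.2069], [0.094, 0.293, -0.0087, 0, 0, 0, -0.2069]]'
python3 - <<'E'
from cell import ctrl
from h import *
s=ctrl.sense(); show(s); print(s["joints"].round(2)); print(delta(s,[.449,-.0708,.2045],100.6))
E
```

```text
clock: 1.8
ee_pos: [0.4515, -0.0696, 0.2808]
orientation: [-2.003, -2.42, -0.004]
contact_force: [-0.0, -0.3, -0.3]
finger_gap: 0.0936
gripper_force: 0.0
t 1.80 p [ 0.4515 -0.0696  0.2808] yaw 100.8 tilt 0.003 F tool [-0.27 -0.08  0.33] Fw [-0.03 -0.28 -0.33] gap 0.0936 gf 0.0
[ 0.47  0.3  -0.49  1.93  0.17  0.95  0.09]
[-0.0009 -0.0029  0.0763  0.0021 -0.0018  0.0027]
```

```bash
python3 -m handwheel '[[0.094, -0.001, -0.0025, 0.03, 0, 0, 0], [0.094, -0.001, -0.0025, 0.06, 0, 0, 0], [0.094, -0.001, -0.0025, 0.076, 0, 0, 0], [0.094, -0.001, -0.0025, 0.076, 0, 0, 0], [0.07, -0.001, -0.0025, 0.076, 0, 0, 0], [0.06, -0.001, -0.0025, 0.076, 0, 0, 0], [0.06, -0.001, -0.0025, 0.076, 0, 0, 0]]'
python3 - <<'E'
from cell import ctrl
from h import *
s=ctrl.sense(); show(s); print(delta(s,[.449,-.0708,.2045],100.6))
a=ctrl.snapshot("scene")["frame"][100:220,190:340]; b=ctrl.snapshot("top")["frame"][165:285,170:320]
cv2.imwrite("pics/g1.png",cv2.resize(np.hstack([a,b]),None,fx=2.6,fy=2.6,interpolation=cv2.INTER_CUBIC))
E
```

```text
clock: 2.5
ee_pos: [0.4484, -0.0755, 0.2055]
orientation: [2.012, 2.41, 0.001]
contact_force: [-0.5, 0.2, -0.1]
finger_gap: 0.0733
gripper_force: 0.0
t 2.50 p [ 0.4484 -0.0755  0.2055] yaw 100.3 tilt 0.002 F tool [ 0.25 -0.47  0.15] Fw [-0.51  0.16 -0.15] gap 0.0733 gf 0.0
[ 0.0045  0.0014  0.001   0.0019  0.0009 -0.0056]
```

View pics/g1.png

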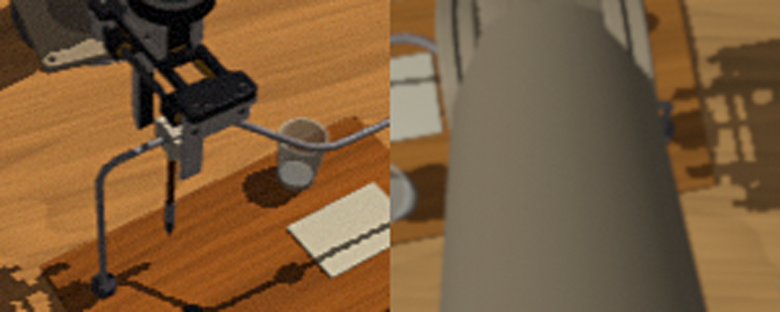

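The open fingers straddle the ring (composite about (168,130)); the top view is blocked by the arm. I'll nudge 4 mm forward and close gently.

Converted, -0.005 rad is -0.0016.

```bash
python3 -m handwheel '[[0.06, 0.004, 0.001, 0.001, 0, 0, -0.0016], [0.05, 0.004, 0.001, 0.001, 0, 0, -0.0016], [0.03, 0.004, 0.001, 0.001, 0, 0, -0.0016], [0.03, 0.004, 0.001, 0.001, 0, 0, -0.0016], [0.03, 0.004, 0.001, 0.001, 0, 0, -0.0016], [0.03, 0.004, 0.001, 0.001, 0, 0, -0.0016], [0.03, 0.004, 0.001, 0.001, 0, 0, -0.0016]]' 8
python3 -c "
from cell import ctrl
from h import *
s=ctrl.sense(); show(s); print(delta(s,[.449,-.0708,.2045],100.6))"
```

```text
clock: 3.3
ee_pos: [0.4481, -0.071, 0.2035]
orientation: [2.007, 2.417, 0.0]
contact_force: [0.0, 0.7, 0.6]
finger_gap: 0.0399
gripper_force: 8.0
t 3.30 p [ 0.4481 -0.071   0.2035] yaw 100.6 tilt 0.000 F tool [ 0.67  0.14 -0.57] Fw [0.02 0.68 0.57] gap 0.0399 gf 8.0
[ 0.0001  0.0009 -0.001   0.0002 -0.0001 -0.0001]
```

```bash
cat > q.py <<'E'
from cell import ctrl
from h import *
s=ctrl.sense(); show(s)
E
python3 -m handwheel '[[0.03, 0, 0, -0.0025, 0, 0, 0], [0.03, 0, 0, -0.0025, 0, 0, 0], [0.03, 0, 0, -0.0025, 0, 0, 0]]' >/dev/null; python3 q.py
python3 -m handwheel '[[0.03, 0, 0.001, 0, 0, 0, 0], [0.03, 0, 0.002, 0, 0, 0, 0], [0.03, 0, 0.0025, 0, 0, 0, 0], [0.03, 0, 0.0025, 0, 0, 0, 0]]'>/dev/null; python3 q.py
python3 -m handwheel '[[0.03, 0, 0.001, 0, 0, 0, 0], [0.03, 0, 0.0015, 0, 0, 0, 0], [0.03, 0, 0.0015, 0, 0, 0, 0]]'>/dev/null; python3 q.py
```

```text
t 3.60 p [ 0.4478 -0.0712  0.206 ] yaw 100.6 tilt 0.000 F tool [-0.17 -0.31  1.34] Fw [-0.27 -0.22 -1.34] gap 0.0399 gf 8.0
t 4.00 p [ 0.4505 -0.0706  0.2059] yaw 100.6 tilt 0.000 F tool [-0.56  0.78  1.41] Fw [ 0.87 -0.41 -1.41] gap 0.0400 gf 8.0
t 4.30 p [ 0.452  -0.0703  0.206 ] yaw 100.6 tilt 0.000 F tool [ 0.44 -0.22  1.02] Fw [-0.29  0.39 -1.02] gap 0.0392 gf 8.0
```

```bash
python3 -m handwheel '[[0.03, 0, 0.001, 0, 0, 0, 0], [0.03, 0, 0.001, 0, 0, 0, 0], [0.03, 0, 0.001, 0, 0, 0, 0]]'>/dev/null; python3 q.py
python3 -m handwheel '[[0.03, 0, 0.001, 0, 0, 0, 0], [0.03, 0, 0.001, 0, 0, 0, 0], [0.03, 0, 0.001, 0, 0, 0, 0]]'>/dev/null; python3 q.py
```

```text
t 4.60 p [ 0.4526 -0.0702  0.2059] yaw 100.6 tilt 0.001 F tool [-0.3  -1.14  1.07] Fw [-1.06 -0.51 -1.07] gap 0.0402 gf 8.0
t 4.90 p [ 0.4527 -0.0702  0.2057] yaw 100.6 tilt 0.002 F tool [-1.1  -4.5  -0.56] Fw [-4.22 -1.91  0.57] gap 0.0398 gf 8.0
```

```bash
cat > path.py <<'E'
from cell import ctrl
from h import *
import sys
def ln(p,a): a=np.radians(a); return np.array(p),np.array([np.sin(a),np.cos(a)])   # angle from +y towards +x
A=[-10.6,46.5,-8.4]; L=[ln((.4500,-.0705),A[0]),ln((.4793,.0177),A[1]),ln((.5112,.1160),A[2])]
def X(a,b): t=np.linalg.solve(np.c_[a[1],-b[1]],b[0]-a[0]); return a[0]+t[0]*a[1]
V1,V2=X(L[0],L[1]),X(L[1],L[2]); r=.045
T1,T2=[r*np.tan(np.radians(abs(A[i+1]-A[i]))/2) for i in(0,1)]
mid=np.linalg.norm(V2-V1)-T1-T2
p0=L[0][0]; l1=(V1-p0)@L[0][1]-T1; b1=r*np.radians(A[1]-A[0]); b2=r*np.radians(A[1]-A[2])
S=np.arange(-.02,.3,.0005); c=np.cumsum([0,l1,b1,mid,b2])
ang=np.radians(np.interp(S,c[1:],[A[0],A[1],A[1],A[2]]))
P=np.c_[np.sin(ang),np.cos(ang)]*.0005; P=np.cumsum(P,0); P+=p0-P[np.argmin(abs(S))]
def at(s): return np.array([np.interp(s,S,P[:,0]),np.interp(s,S,P[:,1])]),90-np.degrees(np.interp(s,S,ang))
def plan(ss,z=.206):
    st=ctrl.sense(); show(st); q=st["ee_pos"][:2]; i=np.argmin(np.linalg.norm(P-q,axis=1))
    n=np.array([np.cos(ang[i]),-np.sin(ang[i])]); print("s now %.4f off(right) %.4f"%(S[i],(q-P[i])@n))
    for s in ss:
        p,y=at(s); d=delta(st,[*p,z],y); print("s %.3f"%s,d[[0,1,2,5]], "rx,ry",d[3:5])
if __name__=="__main__":
    print("knots",c.round(4),"mid %.4f"%mid,"end line err",(at(.25)[0]-L[2][0])@[np.cos(ang[-1]),-np.sin(ang[-1])])
    plan([float(x) for x in sys.argv[1:]])
E
python3 path.py .01 .02 .03 .035 .04 .047 .054 .061 .068
```

```text
knots [0.     0.0277 0.0725 0.1344 0.1775] mid 0.0619 end line err 9.790115945599636e-06
t 4.90 p [ 0.4527 -0.0702  0.2057] yaw 100.6 tilt 0.002 F tool [-1.1  -4.5  -0.56] Fw [-4.22 -1.91  0.57] gap 0.0398 gf 8.0
s now 0.0000 off(right) 0.0027
s 0.010 [ 0.0102 -0.0027 -0.0003 -0.0002] rx,ry [-0.0024 -0.    ]
s 0.020 [ 0.0202 -0.0027 -0.0003 -0.0002] rx,ry [-0.0024 -0.    ]
s 0.030 [ 0.0302 -0.0026 -0.0003  0.0511] rx,ry [-0.0024  0.    ]
s 0.035 [ 0.0352 -0.0021 -0.0003  0.1622] rx,ry [-0.0024  0.0002]
s 0.040 [ 0.0401 -0.001  -0.0003  0.2733] rx,ry [-0.0024  0.0003]
s 0.047 [ 4.660e-02  1.500e-03 -3.000e-04  4.288e-01] rx,ry [-0.0024  0.0005]
s 0.054 [ 5.270e-02  4.900e-03 -3.000e-04  5.844e-01] rx,ry [-0.0023  0.0007]
s 0.061 [ 5.82e-02  9.20e-03 -3.00e-04  7.40e-01] rx,ry [-0.0023  0.0009]
s 0.068 [ 6.300e-02  1.440e-02 -3.000e-04  8.955e-01] rx,ry [-0.0022  0.001 ]
```

Converted, 0.05 rad is 0.0159.

```bash
python3 -m handwheel '[[0.03, 0, -0.0037, 0, 0, 0, 0], [0.03, 0.008, -0.0037, 0, 0, 0, 0], [0.03, 0.016, -0.0037, 0, 0, 0, 0], [0.03, 0.024, -0.0037, 0, 0, 0, 0.0032], [0.03, 0.03, -0.0036, 0, 0, 0, 0.0159], [0.03, 0.03, -0.0036, 0, 0, 0, 0.0159]]'>/dev/null; python3 path.py .035 .04 .045 .05 .055 .06 .065
```

```text
knots [0.     0.0277 0.0725 0.1344 0.1775] mid 0.0619 end line err 9.790115945599636e-06
t 5.50 p [ 0.445  -0.0395  0.2062] yaw 97.8 tilt 0.001 F tool [-0.99  0.09  0.44] Fw [ 0.22 -0.97 -0.44] gap 0.0399 gf 8.0
s now 0.0315 off(right) 0.0006
s 0.035 [ 0.0036 -0.0003  0.0002  0.1143] rx,ry [ 0.0009 -0.0004]
s 0.040 [8.500e-03 5.000e-04 2.000e-04 2.254e-01] rx,ry [ 0.0008 -0.0005]
s 0.045 [1.330e-02 1.900e-03 2.000e-04 3.365e-01] rx,ry [ 0.0008 -0.0005]
s 0.050 [1.790e-02 3.900e-03 2.000e-04 4.476e-01] rx,ry [ 0.0008 -0.0006]
s 0.055 [2.230e-02 6.300e-03 2.000e-04 5.587e-01] rx,ry [ 0.0007 -0.0006]
s 0.060 [2.630e-02 9.200e-03 2.000e-04 6.698e-01] rx,ry [ 0.0007 -0.0007]
s 0.065 [3.010e-02 1.250e-02 2.000e-04 7.809e-01] rx,ry [ 0.0007 -0.0007]
```

Converted, 0.56 rad is 0.1783.

```bash
python3 -m handwheel '[[0.03, 0.0036, -0.0002, 0, 0, 0, 0.035], [0.03, 0.0085, 0.0005, 0, 0, 0, 0.07], [0.03, 0.0133, 0.0019, 0, 0, 0, 0.105], [0.03, 0.018, 0.0038, 0, 0, 0, 0.1432], [0.03, 0.022, 0.0061, 0, 0, 0, 0.1783], [0.03, 0.022, 0.0061, 0, 0, 0, 0.1783]]'>/dev/null; python3 path.py .06 .065 .07 .075 .08 .09 .1
```

```text
knots [0.     0.0277 0.0725 0.1344 0.1775] mid 0.0619 end line err 9.790115945599636e-06
t 6.10 p [ 0.4484 -0.0178  0.2061] yaw 65.7 tilt 0.001 F tool [-0.16 -0.27  0.83] Fw [-0.31 -0.03 -0.83] gap 0.0402 gf 8.0
s now 0.0540 off(right) 0.0006
s 0.060 [ 6.000e-03 -3.000e-04  1.000e-04  1.095e-01] rx,ry [ 0.0007 -0.0004]
s 0.065 [1.090e-02 5.000e-04 1.000e-04 2.206e-01] rx,ry [ 0.0007 -0.0005]
s 0.070 [1.570e-02 1.900e-03 1.000e-04 3.317e-01] rx,ry [ 0.0007 -0.0005]
s 0.075 [2.040e-02 3.800e-03 1.000e-04 3.882e-01] rx,ry [ 0.0006 -0.0005]
s 0.080 [2.500e-02 5.700e-03 1.000e-04 3.882e-01] rx,ry [ 0.0006 -0.0005]
s 0.090 [3.420e-02 9.400e-03 1.000e-04 3.882e-01] rx,ry [ 0.0006 -0.0005]
s 0.100 [4.350e-02 1.320e-02 1.000e-04 3.882e-01] rx,ry [ 0.0006 -0.0005]
```

Converted, 0.39 rad is 0.1241.

```bash
python3 -m handwheel '[[0.03, 0.006, -0.0003, 0, 0, 0, 0.035], [0.03, 0.011, 0.0005, 0, 0, 0, 0.07], [0.03, 0.0157, 0.0019, 0, 0, 0, 0.105], [0.03, 0.0204, 0.0038, 0, 0, 0, 0.121], [0.03, 0.025, 0.0057, 0, 0, 0, 0.1241], [0.03, 0.025, 0.0057, 0, 0, 0, 0.1241]]'>/dev/null; python3 path.py .09 .1 .11 .12 .13
```

```text
knots [0.     0.0277 0.0725 0.1344 0.1775] mid 0.0619 end line err 9.790115945599636e-06
t 6.70 p [0.4639 0.0024 0.206 ] yaw 43.5 tilt 0.001 F tool [-0.27 -0.37  1.19] Fw [-0.45  0.08 -1.19] gap 0.0398 gf 8.0
s now 0.0800 off(right) 0.0003
s 0.090 [ 0.0102 -0.0003 -0.     -0.    ] rx,ry [ 0.0002 -0.0006]
s 0.100 [ 0.0202 -0.0003  0.     -0.    ] rx,ry [ 0.0002 -0.0006]
s 0.110 [ 0.0302 -0.0003  0.     -0.    ] rx,ry [ 0.0002 -0.0006]
s 0.120 [ 0.0402 -0.0003  0.     -0.    ] rx,ry [ 0.0002 -0.0006]
s 0.130 [ 0.0502 -0.0003  0.     -0.    ] rx,ry [ 0.0002 -0.0006]
```

Free running, no lateral force. On down the middle leg.

```bash
python3 -m handwheel '[[0.03, 0.008, 0, 0, 0, 0, 0], [0.03, 0.016, -0.0003, 0, 0, 0, 0], [0.03, 0.024, -0.0003, 0, 0, 0, 0], [0.03, 0.032, -0.0003, 0, 0, 0, 0], [0.03, 0.032, -0.0003, 0, 0, 0, 0]]'>/dev/null; python3 path.py .12 .13 .135 .14 .145 .15 .155 .16
```

```text
knots [0.     0.0277 0.0725 0.1344 0.1775] mid 0.0619 end line err 9.790115945599636e-06
t 7.20 p [0.4876 0.0253 0.206 ] yaw 43.4 tilt 0.001 F tool [-0.81 -0.13  0.06] Fw [-0.68 -0.46 -0.06] gap 0.0399 gf 8.0
s now 0.1130 off(right) -0.0000
s 0.120 [ 0.0072  0.     -0.     -0.0017] rx,ry [ 0.0001 -0.0012]
s 0.130 [ 0.0172 -0.     -0.     -0.0017] rx,ry [ 0.0001 -0.0012]
s 0.135 [ 0.0222 -0.      0.     -0.0144] rx,ry [ 0.0001 -0.0012]
s 0.140 [ 0.0272 -0.0004  0.     -0.1255] rx,ry [ 0.0002 -0.0012]
s 0.145 [ 0.0321 -0.0013  0.     -0.2366] rx,ry [ 0.0002 -0.0012]
s 0.150 [ 0.0369 -0.0028  0.     -0.3477] rx,ry [ 0.0003 -0.0011]
s 0.155 [ 0.0415 -0.0048  0.     -0.4588] rx,ry [ 0.0004 -0.0011]
s 0.160 [ 0.0458 -0.0073  0.     -0.57  ] rx,ry [ 0.0004 -0.0011]
```

Converted, -0.235 rad is -0.0748.

```bash
python3 -m handwheel '[[0.03, 0.008, 0, 0, 0, 0, 0], [0.03, 0.016, 0, 0, 0, 0, 0], [0.03, 0.022, 0, 0, 0, 0, -0.0045], [0.03, 0.027, -0.0004, 0, 0, 0, -0.0398], [0.03, 0.032, -0.0013, 0, 0, 0, -0.0748], [0.03, 0.032, -0.0013, 0, 0, 0, -0.0748]]'>/dev/null; python3 path.py .15 .155 .16 .165 .17 .175 .18 .185
```

```text
knots [0.     0.0277 0.0725 0.1344 0.1775] mid 0.0619 end line err 9.790115945599636e-06
t 7.80 p [0.5095 0.0479 0.206 ] yaw 56.9 tilt 0.001 F tool [ 0.13 -0.26  0.87] Fw [-0.15  0.25 -0.87] gap 0.0400 gf 8.0
s now 0.1445 off(right) -0.0002
s 0.150 [ 5.700e-03 -1.000e-04 -0.000e+00 -1.127e-01] rx,ry [ 0.    -0.001]
s 0.155 [ 0.0106 -0.001   0.     -0.2238] rx,ry [ 0.0001 -0.001 ]
s 0.160 [ 0.0154 -0.0024  0.     -0.3349] rx,ry [ 0.0001 -0.001 ]
s 0.165 [ 0.02   -0.0043  0.     -0.446 ] rx,ry [ 0.0002 -0.001 ]
s 0.170 [ 0.0243 -0.0068  0.     -0.5571] rx,ry [ 0.0002 -0.001 ]
s 0.175 [ 0.0284 -0.0097  0.     -0.6683] rx,ry [ 0.0003 -0.001 ]
s 0.180 [ 0.0322 -0.0129  0.     -0.7249] rx,ry [ 0.0003 -0.001 ]
s 0.185 [ 0.0359 -0.0162  0.     -0.7249] rx,ry [ 0.0003 -0.001 ]
```

Converted, -0.725 rad is -0.2308.

```bash
python3 -m handwheel '[[0.03, 0.0057, -0.0001, 0, 0, 0, -0.036], [0.03, 0.0106, -0.001, 0, 0, 0, -0.0713], [0.03, 0.0154, -0.0024, 0, 0, 0, -0.1066], [0.03, 0.02, -0.0043, 0, 0, 0, -0.142], [0.03, 0.0243, -0.0068, 0, 0, 0, -0.1773], [0.03, 0.0284, -0.0097, 0, 0, 0, -0.2126], [0.03, 0.0322, -0.0129, 0, 0, 0, -0.2308], [0.03, 0.0322, -0.0129, 0, 0, 0, -0.2308]]'>/dev/null; python3 path.py .19 .2 .21 .22 .23;python3 -c "
from path import *
print(min(S,key=lambda s:abs(at(s)[0][1]-.142)))"
```

```text
knots [0.     0.0277 0.0725 0.1344 0.1775] mid 0.0619 end line err 9.790115945599636e-06
t 8.60 p [0.5156 0.0814 0.2059] yaw 98.2 tilt 0.000 F tool [-0.15  0.12  1.08] Fw [ 0.14 -0.13 -1.08] gap 0.0399 gf 8.0
s now 0.1795 off(right) -0.0007
s 0.190 [ 0.0103  0.0007 -0.0001 -0.0028] rx,ry [-0.0002 -0.0005]
s 0.200 [ 0.0203  0.0007 -0.0001 -0.0028] rx,ry [-0.0002 -0.0005]
s 0.210 [ 0.0303  0.0006 -0.0001 -0.0028] rx,ry [-0.0002 -0.0005]
s 0.220 [ 0.0403  0.0006 -0.     -0.0028] rx,ry [-0.0002 -0.0005]
s 0.230 [ 0.0503  0.0006 -0.     -0.0028] rx,ry [-0.0002 -0.0005]
0.24100000000000024
```

```bash
python3 -m handwheel '[[0.03, 0.007, 0.0003, 0, 0, 0, 0], [0.03, 0.014, 0.0006, 0, 0, 0, 0], [0.03, 0.021, 0.0006, 0, 0, 0, 0], [0.03, 0.028, 0.0006, 0, 0, 0, 0], [0.03, 0.035, 0.0006, 0, 0, 0, 0], [0.03, 0.041, 0.0006, 0, 0, 0, 0], [0.03, 0.045, 0.0006, 0, 0, 0, 0], [0.03, 0.045, 0.0006, 0, 0, 0, 0]]'>/dev/null; python3 path.py .23 .24;python3 - <<'E'
from cell import ctrl
from h import *
a=ctrl.snapshot("scene")["frame"][95:195,260:400]; b=ctrl.snapshot("top")["frame"][130:230,90:230]
cv2.imwrite("pics/g2.png",cv2.resize(np.hstack([a,b]),None,fx=2.8,fy=2.8,interpolation=cv2.INTER_CUBIC))
E
```

```text
knots [0.     0.0277 0.0725 0.1344 0.1775] mid 0.0619 end line err 9.790115945599636e-06
t 9.40 p [0.5097 0.1264 0.206 ] yaw 98.4 tilt 0.000 F tool [-0.05 -0.11  0.12] Fw [-0.11 -0.07 -0.12] gap 0.0400 gf 8.0
s now 0.2250 off(right) 0.0000
s 0.230 [ 0.005  -0.      0.     -0.0006] rx,ry [ 0.0001 -0.0003]
s 0.240 [ 0.015  -0.      0.     -0.0006] rx,ry [ 0.0001 -0.0003]
```

View pics/g2.png

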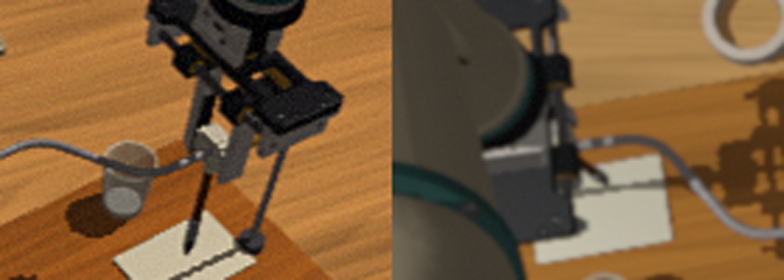

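The ring is in the fingers at about (212,140) on the far leg, brush hanging clear of the jar; the stop is hidden behind the finger. I'll creep up to it.

```bash
python3 -m handwheel '[[0.03, 0.002, 0, 0, 0, 0, 0], [0.03, 0.004, 0, 0, 0, 0, 0], [0.03, 0.006, 0, 0, 0, 0, 0], [0.03, 0.008, 0, 0, 0, 0, 0], [0.03, 0.008, 0, 0, 0, 0, 0]]'>/dev/null; python3 q.py
python3 -m handwheel '[[0.03, 0.001, 0, 0, 0, 0, 0], [0.03, 0.002, 0, 0, 0, 0, 0], [0.03, 0.003, 0, 0, 0, 0, 0], [0.03, 0.003, 0, 0, 0, 0, 0]]'>/dev/null; python3 q.py
```

```text
t 10.00 p [0.5086 0.1339 0.206 ] yaw 98.3 tilt 0.000 F tool [-0.35 -0.56  1.12] Fw [-0.51 -0.43 -1.12] gap 0.0399 gf 8.0
t 10.40 p [0.5082 0.1366 0.206 ] yaw 98.3 tilt 0.000 F tool [-0.25  0.28  0.03] Fw [ 0.32 -0.21 -0.03] gap 0.0402 gf 8.0
```

```bash
python3 -m handwheel '[[0.03, 0.001, 0, 0, 0, 0, 0], [0.03, 0.002, 0, 0, 0, 0, 0], [0.03, 0.002, 0, 0, 0, 0, 0]]'>/dev/null; python3 q.py
python3 -m handwheel '[[0.03, 0.0007, 0, 0, 0, 0, 0], [0.03, 0.0015, 0, 0, 0, 0, 0], [0.03, 0.0015, 0, 0, 0, 0, 0]]'>/dev/null; python3 q.py
```

```text
t 10.70 p [0.5079 0.1387 0.206 ] yaw 98.3 tilt 0.000 F tool [ 0.9  -0.11  1.04] Fw [-0.24  0.87 -1.04] gap 0.0400 gf 8.0
t 11.00 p [0.5077 0.1401 0.206 ] yaw 98.3 tilt 0.000 F tool [-0.46 -0.51  0.  ] Fw [-0.44 -0.53 -0.  ] gap 0.0398 gf 8.0
```

```bash
python3 -m handwheel '[[0.03, 0.0007, 0, 0, 0, 0, 0], [0.03, 0.0014, 0, 0, 0, 0, 0], [0.03, 0.0014, 0, 0, 0, 0, 0]]'>/dev/null; python3 q.py
python3 -m handwheel '[[0.03, 0.0005, 0, 0, 0, 0, 0], [0.03, 0.001, 0, 0, 0, 0, 0], [0.03, 0.001, 0, 0, 0, 0, 0]]'>/dev/null; python3 q.py
```

```text
t 11.30 p [0.5075 0.1415 0.206 ] yaw 98.3 tilt 0.000 F tool [-0.49  0.87  0.97] Fw [ 0.93 -0.36 -0.97] gap 0.0398 gf 8.0
t 11.60 p [0.5074 0.1424 0.206 ] yaw 98.3 tilt 0.000 F tool [-0.32 -0.02  1.15] Fw [ 0.03 -0.32 -1.15] gap 0.0403 gf 8.0
```

```bash
python3 -m handwheel '[[0.03, 0.0005, 0, 0, 0, 0, 0], [0.03, 0.001, 0, 0, 0, 0, 0], [0.03, 0.001, 0, 0, 0, 0, 0]]'>/dev/null; python3 q.py
python3 -m handwheel '[[0.03, 0.0005, 0, 0, 0, 0, 0], [0.03, 0.001, 0, 0, 0, 0, 0], [0.03, 0.001, 0, 0, 0, 0, 0]]'>/dev/null; python3 q.py
```

```text
t 11.90 p [0.5073 0.1434 0.206 ] yaw 98.3 tilt 0.000 F tool [-0.52  0.27  1.05] Fw [ 0.34 -0.48 -1.05] gap 0.0400 gf 8.0
t 12.20 p [0.5072 0.1435 0.2059] yaw 98.3 tilt 0.001 F tool [-2.52  0.68 -0.2 ] Fw [ 1.04 -2.4   0.2 ] gap 0.0398 gf 8.0
```

Contact felt (−2.5 N along the wire, motion halted). Pressing a little further and holding.

```bash
python3 -m handwheel '[[0.03, 0.0004, 0, 0, 0, 0, 0], [0.03, 0.0004, 0, 0, 0, 0, 0], [0.03, 0.0004, 0, 0, 0, 0, 0]]'>/dev/null; python3 q.py
python3 -m handwheel '[[0.03, 0.0002, 0, 0, 0, 0, 0], [0.03, 0.0002, 0, 0, 0, 0, 0], [0.03, 0.0002, 0, 0, 0, 0, 0]]'>/dev/null; python3 q.py
```

```text
t 12.50 p [0.5071 0.1436 0.2059] yaw 98.3 tilt 0.001 F tool [-5.13 -0.27  1.56] Fw [ 0.47 -5.12 -1.55] gap 0.0400 gf 8.0
t 12.80 p [0.5071 0.1436 0.2059] yaw 98.3 tilt 0.002 F tool [-5.41  0.56  0.83] Fw [ 1.34 -5.27 -0.82] gap 0.0400 gf 8.0
```

```bash
python3 -m handwheel '[[0.03, -0.0007, 0, 0, 0, 0, 0], [0.03, -0.0013, 0, 0, 0, 0, 0], [0.03, -0.0013, 0, 0.0012, 0, 0, 0], [0.03, -0.0013, 0, 0.0023, 0, 0, 0], [0.03, -0.0013, 0, 0.0023, 0, 0, 0]]'>/dev/null; python3 q.py
python3 -m handwheel '[[0.045, 0, 0, 0, 0, 0, 0], [0.05, 0, 0, 0, 0, 0, 0], [0.06, 0, 0, 0, 0, 0, 0], [0.075, 0, 0, 0, 0, 0, 0], [0.075, 0, 0, 0, 0, 0, 0]]'>/dev/null; python3 q.py
```

```text
t 13.30 p [0.5073 0.1437 0.2036] yaw 98.3 tilt 0.000 F tool [-3.28 -0.33 -0.28] Fw [ 0.15 -3.3   0.28] gap 0.0402 gf 8.0
t 13.80 p [0.5072 0.144  0.2037] yaw 98.3 tilt 0.000 F tool [-0.62  0.41  0.47] Fw [ 0.5  -0.56 -0.47] gap 0.0704 gf 0.0
```

```bash
python3 -m handwheel '[[0.085, 0, 0, -0.005, 0, 0, 0], [0.09, 0, 0, -0.02, 0, 0, 0], [0.09, 0, 0, -0.05, 0, 0, 0], [0.09, 0, 0, -0.09, 0, 0, 0], [0.09, -0.04, 0, -0.12, 0, 0, 0], [0.09, -0.08, 0, -0.13, 0, 0, 0], [0.09, -0.12, 0, -0.13, 0, 0, 0], [0.09, -0.16, 0, -0.13, 0, 0, 0]]'>/dev/null
python3 -m handwheel '[[0.09, -0.04, 0, 0, 0, 0, 0], [0.09, -0.08, 0, 0, 0, 0, 0], [0.09, -0.12, 0, 0, 0, 0, 0], [0.09, -0.12, 0, 0, 0, 0, 0], [0.09, -0.12, 0, 0, 0, 0, 0]]'>/dev/null; python3 q.py;python3 - <<'E'
from cell import ctrl
from h import *
import pickle
S0=pickle.load(open("s0.pkl","rb"))
a0=S0["scene"]["frame"][110:200,290:390];a=ctrl.snapshot("scene")["frame"][110:200,290:390]; b=ctrl.snapshot("top")["frame"][150:240,100:200]
cv2.imwrite("pics/g3.png",cv2.resize(np.hstack([a0,a,b]),None,fx=2.6,fy=2.6,interpolation=cv2.INTER_CUBIC))
E
```

```text
t 15.10 p [ 0.5475 -0.1341  0.3337] yaw 98.2 tilt 0.001 F tool [ 0.61 -0.33  0.1 ] Fw [-0.42  0.56 -0.09] gap 0.0899 gf 0.0
```

View pics/g3.png

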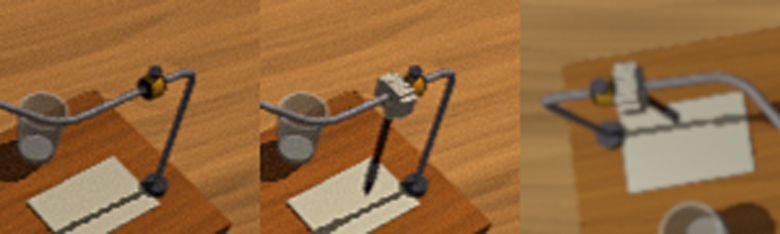

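The ring sits against the bumper (middle crop about (395,93), right crop (628,85)), the stop is unshifted and the jar is in place. I'll check that it hangs still before handing in.

```bash
for i in 1 2; do python3 -m handwheel '[[0.09, 0, 0, 0, 0, 0, 0], [0.09, 0, 0, 0, 0, 0, 0], [0.09, 0, 0, 0, 0, 0, 0], [0.09, 0, 0, 0, 0, 0, 0], [0.09, 0, 0, 0, 0, 0, 0], [0.09, 0, 0, 0, 0, 0, 0], [0.09, 0, 0, 0, 0, 0, 0], [0.09, 0, 0, 0, 0, 0, 0]]' >/dev/null; done
python3 - <<'E'
from cell import ctrl
from h import *
F=[ctrl.snapshot("scene") for _ in range(8)]
g=[cv2.GaussianBlur(f["frame"][110:200,310:370],(3,3),0).astype(int) for f in F]
print("max/mean diff",[(abs(x-g[0]).max(),round(abs(x-g[0]).mean(),2)) for x in g])
# expected brush tip (157 mm under bore) if vertical, crop px of g3 middle panel
p=proj(F[0],[[.5072,.1437,.2125],[.5072,.1437,.0555]]); print((p-[290,110])*2.6+[260,0])
E
```

```text
max/mean diff [(np.int64(0), np.float64(0.0)), (np.int64(6), np.float64(1.12)), (np.int64(7), np.float64(1.12)), (np.int64(7), np.float64(1.13)), (np.int64(8), np.float64(1.12)), (np.int64(6), np.float64(1.15)), (np.int64(6), np.float64(1.11)), (np.int64(6), np.float64(1.11))]
[[393.21245192  93.34285799]
 [364.30639413 192.34089825]]
```

Still and vertical: the tip is predicted at (364,192) and seen at about (367,190). Handing in.

```bash
python3 -c "
from cell import ctrl
print(ctrl.finish_job())"
```

```text
the job is handed in; nothing more can be done
None
```

I slid the brush carrier round both bends, pressed it against the bumper at about 5 N and released it; it hung upright and still at the stop, the stop looked unmoved in the last view, and I handed the job in (no verdict was returned).

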